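Fetch the manifold block from among the standing parts

ROBOT

A 6-joint arm with a two-finger parallel gripper is mounted at the origin on the work surface. World frame = base frame: x ahead of the robot, y to its left, z up, the work surface at z = 0. Lengths are in m, angles in rad, forces in N, time in s.
With the tool pointing down it reaches from about 0.3 to 0.775 m from the base axis. Payload 14.6 kg.
Tool frame: the origin (TCP) lies midway between the tips of the shut fingers; the grasp point (between the pads) lies 19 mm behind it; z points along the fingers, y is the line along which they close (so a half turn about z gives the same grasp; the last joint's range is limited). The gripper opens to 94 mm and grips with 3 to 60 N. Pads are 16 mm wide; open, the fingers measure 119 mm over their backs; the gripper's body (75 mm by 177 mm) begins 78 mm behind the grasp point.
Start: joints at [-1.348, 0.3, 1.521, -0, 1.321, -0.067], TCP at [0.157, -0.527, 0.205] pointing down, gripper open.
Joint ranges: [-3.03, 3.03], [-0.79, 2.21], [0.23, 2.52], [-1.04, 4.18], [0, 3.07], [-2.55, 2.55]. Speed limits (rad/s): [2.22, 2.22, 2.57, 3.14, 3.14, 3.14].

INTERFACE

Orientations are given as [roll, pitch, yaw] about the fixed x, y, z axes, in that order (R = Rz(yaw) Ry(pitch) Rx(roll)).
In Python, from station import * gives the robot as it stands.
- The arm moves only by the tool send_rows, never from a script. Its argument "targets" is a list of rows, each an object of numbers: "x", "y", "z": the shift along the world's x, y, z in units of 0.2 m (1.0 is 0.2 m); "spin": the turn about the world's z in units of pi/2 rad (1.0 is pi/2 rad); "claw": the finger opening in mm, from 0 to 94. A call has 1 to 20 rows; each row shifts and turns the commanded pose from where the row before left it; what a row does not reach is not made up. A row lasts 1/10 s, in which the tool goes at most 50 mm and 8.59 degrees, less where a joint would pass 70% of its speed; a pose out of reach is approached as far as the arm can. A call with a number of a shift or a turn outside -1 to 1 is refused whole. A call with a gripper value outside its range is refused whole. The fingers move at their own pace and stop on an object; "force" is the grip in N (left out, the last holds). Time passes only in rows, so rows that do not move let the fingers close. It gives the time, the measured TCP pose, the force, the opening and the grip force at its end, in the units of the state.
- get_obs(): the state, without advancing time (a new reading comes with each control period).
- camera(name): name is "side" or "top"; returns the picture (384x512x3 uint8, blue, green, red); there is no depth.
- camera_model(name): a dict with "fovy" (degrees; the focal length in pixels is half the picture's height over the tangent of half this angle, whatever the lens; pixels are square), "cx", "cy" (the principal point, pixels), "dist" ([k1, k2, p1, p2, k3] as OpenCV has them; the pictures are not rectified), "T" (4x4, takes a point from camera to world coordinates). Camera axes: x right, y down, z forward; pixel columns grow to the right and rows downward; lengths in m; the calibration is good to about 2 mm. A picture is of the moment at which its call begins. camera_model takes no time and is no camera call.
- hand_in(): hands the job in; it is judged then, once.
The state is a dict: "time_s": time; "qpos": joint angles; "joint_vel": joint speeds; "tau": joint torques, N m; "ee_pos": TCP position; "eef_rot": TCP orientation; "force": force on the tool from outside, world axes, zero at the start; "moment": the same for the moment, N m; "grip_width": finger opening in m; "grip_force": force on a finger pad.
Only numpy, scipy, OpenCV 4.12 (cv2) and the standard library are available. Lean on these libraries where they do the work, as an engineer would, in place of code of your own. Each camera call takes 0.05 s, during which the arm holds its last target. There are 200 camera calls.

TASK

The aluminium manifold block in the parts tray is needed on the test stand, but the injector body, the filter canister and the solenoid valve stand tight around it. Stand all three on the rubber mat, lay the block flat in the nest of the stand's base plate, then put each of the three back upright on the very spot in the tray where it stood. Set everything down, do not drop it, knock none of them over, and leave the copper washer and the bleeder knob in the tray where they lie.

Things in the scene. Friction and masses are not known exactly. Their poses are not given: they have to be found in the camera images.
- injector_center (a point): Stainless injector body, slender stepped round part, 135 mm tall, standing in the tray on its black cap (foot 40 mm diameter). Grip the plain shank, 28 mm diameter, between 80 and 124 mm above its underside; above it a thinner thread, below it an inlet stub reaching 26 mm out along -x, 63 to 78 mm up. 0.45 kg. The point lies on its axis half-way up, 67.5 mm above the underside; z up.
- canister_center (a point): Filter canister: plain grey painted steel cylinder, 48 mm diameter, 118 mm tall including the small hexagon (24 mm across) on the top 10 mm. Stands upright in the tray. 0.32 kg. The point lies on its axis half-way up (59 mm above the underside); z is up along the axis.
- valve_center (a point): Solenoid valve: square black coil 40 x 40 mm, 50 mm high (55 to 105 mm above the underside), on a thin brass stem and a round steel foot (42 mm diameter), nut and terminals on top, 116 mm tall. Stands upright in the tray; grip the coil across its flat sides. 0.40 kg. The point lies on its axis 57.5 mm above the underside; x and y are square to the coil's sides, z up.
- manifold_center (a point): Aluminium manifold block, 110 mm long (its x), 36 mm wide (its y), 32 mm high, four round ports along the top. Lies flat in the tray between the three standing parts: two stand in front of it (robot side), one behind. 0.34 kg. The point is the block's centre, 16 mm above its underside; z is up.
- tray: Aluminium parts tray fixed to the bench, 224 mm (its x) by 246 mm (its y), rim 22 mm high, walls and floor 4 mm thick. The origin is the centre of its underside, at bench height; the inner floor is 4 mm above it. Its x points away from the robot, roughly.
- mat: Black ribbed rubber mat fixed flat on the bench to one side of the tray (left or right), 270 mm (its x) by 125 mm (its y), 4 mm thick, empty at the start: the side area. The origin is the centre of its underside; the standing surface is 4 mm above it.
- nest: Base plate of the test stand, grey steel, fixed to the bench on the other side of the tray, 186 (x) x 112 (y) x 14 mm thick. Four dark L-shaped corners 10 mm high on it form the nest for the block (either way round), inside 126 mm along x by 52 mm along y, long sides open for 90 mm in the middle. A union block 30 mm high stands outside each end. Origin: centre of underside; nest floor 14 mm up.
- washer: Copper crush washer, flat ring of 32 mm outside and 20 mm inside diameter, 5 mm thick, lying loose in the tray beside the parts; to be left alone. The origin is the centre of its underside.
- knob: Black plastic bleeder knob, 34 mm diameter, 34 mm tall with its thin brass stud up, standing loose in the tray beside the parts; to be left alone. The origin is the centre of its underside.
Things that resemble listed ones, but are neither listed nor needed, are in the scene too. What is shaped like the part that bears injector_center but blue or red is not meant.

How it is judged:
On the way, in this order (a step that is already met when the one before it is completed fails the run):
1. injector body, canister and valve all stand upright on the rubber mat (x of injector_center in the frame of mat between -0.133 and 0.133 m and y of injector_center in the frame of mat between -0.061 and 0.061 m and z of injector_center in the frame of mat below 0.0775 m and angle between each of injector_center, canister_center, valve_center's own z axis and vertical below 0.12 rad and x of canister_center in the frame of mat between -0.133 and 0.133 m and y of canister_center in the frame of mat between -0.061 and 0.061 m and z of canister_center in the frame of mat below 0.069 m and x of valve_center in the frame of mat between -0.133 and 0.133 m and y of valve_center in the frame of mat between -0.061 and 0.061 m and z of valve_center in the frame of mat below 0.0675 m), for 0.2 s.
2. the manifold block lies flat in the nest (x of manifold_center in the frame of nest between -0.012 and 0.012 m and y of manifold_center in the frame of nest between -0.012 and 0.012 m and z of manifold_center in the frame of nest between 0.026 and 0.034 m and angle between the x axis of manifold_center and the x axis of nest, either way round below 0.2 rad and angle between manifold_center's own z axis and vertical below 0.08 rad), for 0.2 s.
At the end, for the whole second after the job is handed in: The block lies flat in the nest (centre within 12 mm along and across, long axis within 0.2 rad); injector body, canister and valve each stand upright (within 0.08 rad) within 15 mm of where they stood in the tray at the start; all released and at rest (all of step 2 and distance of each of injector_center, canister_center, valve_center from where it was at the start of the episode below 0.015 m and angle between each of injector_center, canister_center, valve_center's own z axis and vertical below 0.08 rad and linear speed of each of injector, canister, valve, manifold below 0.02 m/s); the robot touches nothing.
It fails at once if the injector body, the canister or the valve is knocked over (angle between any of injector_center, canister_center, valve_center's own z axis and vertical above 1 rad).
It fails at once if the copper washer is shifted more than 12 mm (distance of washer from where it was at the start of the episode above 0.012 m).
It fails at once if the bleeder knob is shifted more than 12 mm (distance of knob from where it was at the start of the episode above 0.012 m).
It fails at once if a part is dropped: let go more than 25 mm above where it would stand or lie ((contact force between injector and anything else below 0.01 N and height (world z) of injector_center above 0.0965 m) or (contact force between canister and anything else below 0.01 N and height (world z) of canister_center above 0.088 m) or (contact force between valve and anything else below 0.01 N and height (world z) of valve_center above 0.0865 m) or (contact force between manifold and anything else below 0.01 N and height (world z) of manifold_center above 0.055 m)).
It also fails if it takes over 138 s, if anything falls off the work surface, if the arm or the gripper's body presses on something with over 40 N, if the wrist force passes 120 N, or if a joint passes its speed limit or range.

## Working session

There is one attempt and no reset: what is moved stays moved. The work goes in short steps, Python scripts to look and compute and a tool call to move; the robot and the scene stay as the last step left them, time stands still between calls to the robot, and variables do not carry over. Pictures are saved under pics/ and viewed, at most 14 in all, crops included, and the job is handed in when it is done.

Besides the shell and the picture viewer there is one more tool, called after "Call:" in YAML: its name, and indented under it one key for each argument. send_rows: Moves the arm, as the interface text tells. Its arguments: {"type":"object","properties":{"targets":{"type":"array"},"force":{"type":"number"}},"required":["targets"]}

```bash
mkdir -p pics; ls; python3 - <<'E'
from station import *
import cv2,numpy as np
np.set_printoptions(precision=4,suppress=True)
for n in ['top','side']:
    im=camera(n); cv2.imwrite(f'pics/{n}0.png',im)
    cv2.imwrite(f'pics/{n}0b.png',cv2.resize(im,(800,600),interpolation=cv2.INTER_CUBIC))
    m=camera_model(n); print(n,m)
print(get_obs())
E
```

```text
pics
top {'fovy': 51.15446783921589, 'cx': 251.00956324327112, 'cy': 192.6420024784021, 'dist': array([-0.088,  0.   ,  0.   ,  0.   ,  0.   ]), 'T': array([[ 0.0154, -0.9804,  0.1967,  0.4536],
       [-0.9997, -0.0114,  0.0217, -0.006 ],
       [-0.019 , -0.1969, -0.9802,  0.9294],
       [ 0.    ,  0.    ,  0.    ,  1.    ]])}
side {'fovy': 52.315537313788774, 'cx': 256.4329299804036, 'cy': 193.41778800566934, 'dist': array([0.0124, 0.    , 0.    , 0.    , 0.    ]), 'T': array([[ 0.9733, -0.1605,  0.1642,  0.4355],
       [-0.2296, -0.6636,  0.7119, -0.6789],
       [-0.0053, -0.7306, -0.6828,  0.7162],
       [ 0.    ,  0.    ,  0.    ,  1.    ]])}
{'time_s': 0.1, 'qpos': array([-1.3476,  0.3004,  1.5215, -0.    ,  1.3207, -0.0666]), 'joint_vel': array([-0.0005, -0.0021,  0.    , -0.0014,  0.0016, -0.0006]), 'tau': array([  0.0007, -53.264 , -35.3282,   0.071 ,   0.0235,  -0.0001]), 'ee_pos': array([ 0.1571, -0.5269,  0.205 ]), 'eef_rot': array([-3.1406, -0.    ,  0.2898]), 'force': array([-0.107 ,  0.7481,  0.3299]), 'moment': array([ 0.0122,  0.0447, -0.0204]), 'grip_force': 0.0, 'grip_width': 0.0940966637258984}
```

View pics/top0b.png

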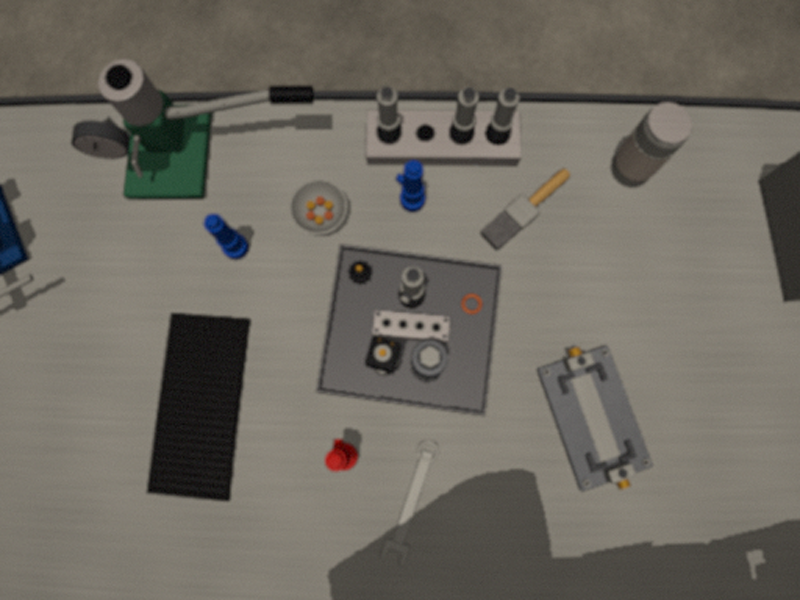

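View pics/side0b.png

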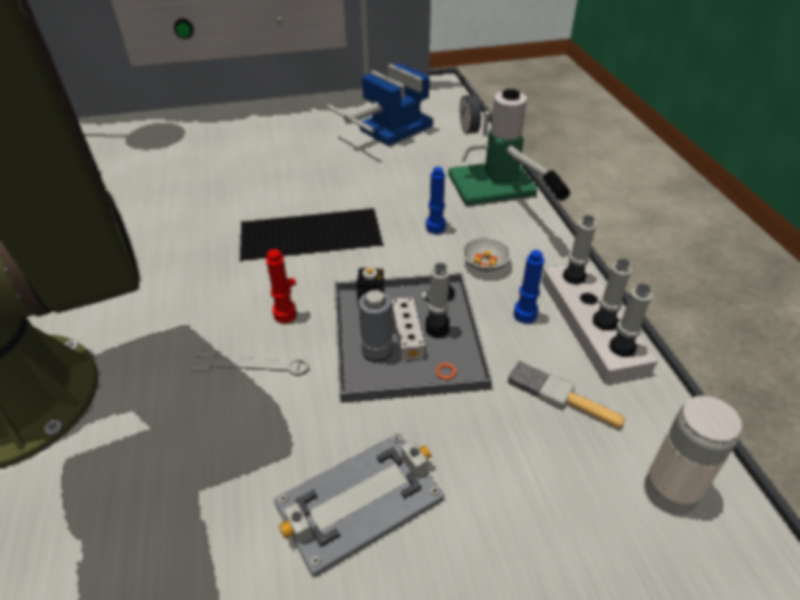

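The top view shows the tray (corners at about (341,247), (500,266), (484,412), (319,391) in the 800-px picture), the mat on the left, the nest on the right. In the tray: injector near (410,285), valve (382,352), canister (430,358), block (411,326). I'll enlarge the crops.

```bash
cat > h.py <<'E'
from station import *
import cv2,numpy as np
np.set_printoptions(precision=4,suppress=True)
def K(n):
    m=camera_model(n); f=192/np.tan(np.radians(m['fovy'])/2)
    return np.array([[f,0,m['cx']],[0,f,m['cy']],[0,0,1]]),m['dist'],m['T']
def ray(n,p):
    k,d,T=K(n); u=cv2.undistortPoints(np.array([[p]],float),k,d)[0,0]
    return T[:3,3],T[:3,:3]@[u[0],u[1],1]
def at(n,p,z):
    o,r=ray(n,p); return o+r*(z-o[2])/r[2]
def proj(n,P):
    k,d,T=K(n); R=T[:3,:3].T
    return cv2.projectPoints(np.array(P,float).reshape(-1,3),R,-R@T[:3,3],k,d)[0][:,0]
def tri(pt,ps):
    A=np.zeros((3,3));b=np.zeros(3)
    for n,p in (('top',pt),('side',ps)):
        o,r=ray(n,p); r=r/np.linalg.norm(r); M=np.eye(3)-np.outer(r,r); A+=M;b+=M@o
    return np.linalg.solve(A,b)
E
python3 - <<'E'
import cv2
t=cv2.imread('pics/top0.png');s=cv2.imread('pics/side0.png')
# tray: top x200-325,y150-270 ; x6 
c=t[150:270,200:330]; cv2.imwrite('pics/c1.png',cv2.resize(c,None,fx=5,fy=5,interpolation=cv2.INTER_CUBIC)) 
c=s[160:260,205:325]; cv2.imwrite('pics/c2.png',cv2.resize(c,None,fx=6,fy=6,interpolation=cv2.INTER_CUBIC))
c=t[215:320,335:425]; a=cv2.resize(c,None,fx=5,fy=5,interpolation=cv2.INTER_CUBIC)
cv2.imwrite('pics/c3.png',a)
E
```

```text
(no output)
```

View pics/c1.png

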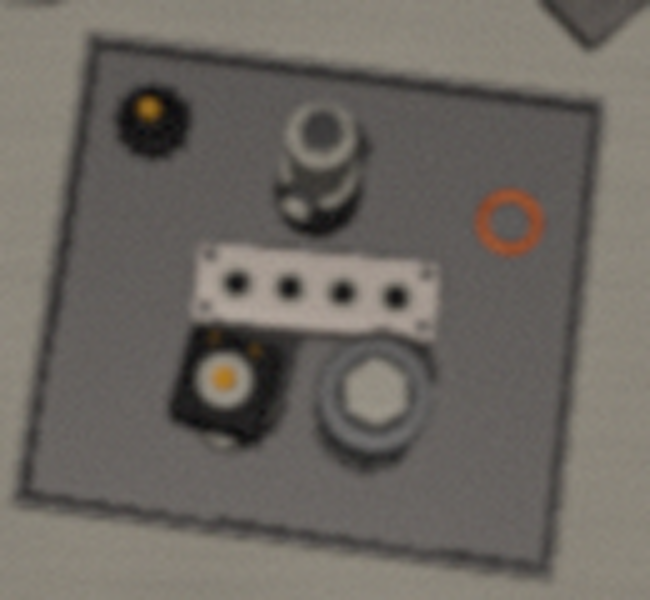

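View pics/c2.png

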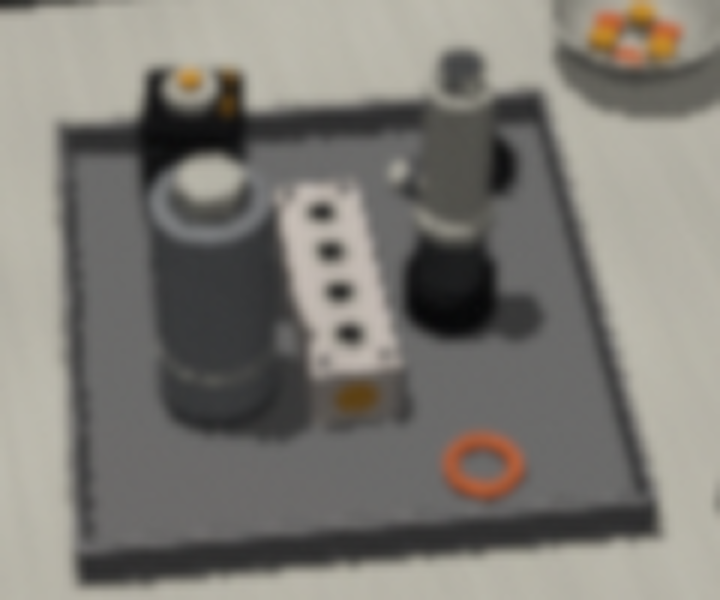

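View pics/c3.png

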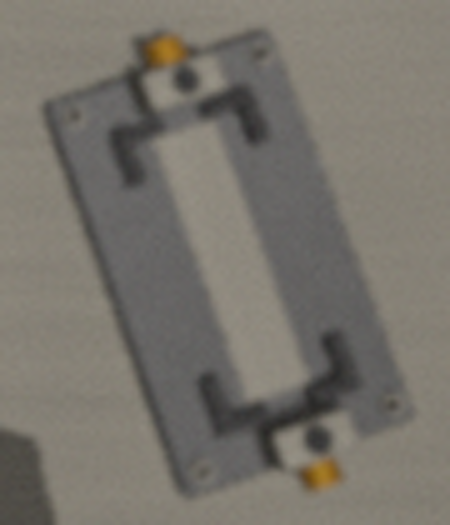

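```bash
cat > m.py <<'E'
from h import *
c1=lambda u,v:(200+(u+.5)/5-.5,150+(v+.5)/5-.5)
c2=lambda u,v:(205+(u+.5)/6-.5,160+(v+.5)/6-.5)
c3=lambda u,v:(335+(u+.5)/5-.5,215+(v+.5)/5-.5)
f8=lambda u,v:((u+.5)*.64-.5,(v+.5)*.64-.5)
def rect(name,P):
    P=np.array(P); e=[np.linalg.norm(P[i]-P[(i+1)%4]) for i in range(4)]
    print(name,'c',P.mean(0),'edges',np.array(e)); return P
T=rect('tray',[at('top',c1(*p),.022) for p in [(92,38),(600,100),(548,572),(20,500)]])
M=rect('mat',[at('top',f8(*p),.004) for p in [(172,314),(250,319),(229,500),(149,492)]])
N=rect('nest',[at('top',c3(*p),.014) for p in [(45,103),(265,28),(412,415),(185,495)]])
B=rect('manif',[at('top',c1(*p),.036) for p in [(203,243),(440,263),(432,342),(190,322)]])
yaw=lambda d:np.degrees(np.arctan2(d[1],d[0]))
print('yaws tray-x',yaw(T[0]+T[1]-T[2]-T[3]),'mat-x',yaw(M[0]+M[1]-M[2]-M[3]),'nest-x',yaw(N[0]+N[1]-N[2]-N[3]),'man',yaw(B[1]+B[2]-B[0]-B[3]))
P=[c1(*p) for p in [(237,284),(290,289),(343,293),(396,297)]];Q=[c2(*p) for p in [(322,211),(330,251),(339,291),(349,333)]]
A=np.array([at('top',p,.036) for p in P]);print('ports',A.mean(0),yaw(A[3]-A[0]));A=np.array([at('side',p,.036) for p in Q]);print('ports side',A.mean(0),yaw(A[3]-A[0]))
for n,a,b,z in [('inj',(322,130),(462,70),.139),('can',(377,391),(211,176),.122),('valve',(225,378),(190,80),.120)]:
    print(n,at('top',c1(*a),z),at('side',c2(*b),z),'tri',tri(c1(*a),c2(*b)))
print('stub tri',tri(c1(298,207),c2(400,172)))
C=rect('coil',[at('top',c1(*p),.109) for p in [(197,323),(290,347),(265,440),(172,413)]]);print(yaw(C[1]-C[0]),yaw(C[0]-C[3]))
print('wash',at('top',c1(510,222),.006),'knob',at('top',c1(149,105),.038),'red inj',at('top',f8(350,445),.0))
E
python3 m.py
```

```text
tray c [ 0.5976 -0.0129  0.022 ] edges [0.2399 0.2193 0.2391 0.2181]
mat c [0.48  0.298 0.004] edges [0.1217 0.266  0.12   0.2649]
nest c [ 0.4713 -0.2799  0.014 ] edges [0.1091 0.1845 0.1099 0.1835]
manif c [ 0.5977 -0.0134  0.036 ] edges [0.1076 0.0362 0.1091 0.0366]
yaws tray-x -6.912206758112041 mat-x -3.3867143660426935 nest-x 18.805043609424043 man -94.13663195306125
ports [ 0.5984 -0.0136  0.036 ] -94.0376486840836
ports side [ 0.5993 -0.0117  0.036 ] -94.84711567996249
inj [ 0.6477 -0.0143  0.139 ] [ 0.6478 -0.018   0.139 ] tri [ 0.6487 -0.0144  0.1358]
can [ 0.5438 -0.0377  0.122 ] [ 0.5453 -0.036   0.122 ] tri [ 0.5443 -0.0377  0.1235]
valve [0.5485 0.0238 0.12  ] [0.5488 0.0231 0.12  ] tri [0.5488 0.0238 0.1194]
stub tri [ 0.628  -0.0049  0.0788]
coil c [0.5488 0.0218 0.109 ] edges [0.0397 0.0396 0.0397 0.0386]
-103.8325780348342 -14.225122891278387
wash [ 0.637  -0.1043  0.006 ] knob [0.6835 0.0641 0.038 ] red inj [0.4261 0.0731 0.    ]
```

Call:
send_rows:
  targets:
    - {"x":0.115,"y":0.162,"spin":0.0388,"claw":62}
    - {"x":0.115,"y":0.162,"spin":0.0388,"claw":62}
    - {"x":0.115,"y":0.162,"spin":0.0388,"claw":62}
    - {"x":0.115,"y":0.162,"spin":0.0388,"claw":62}
    - {"x":0.115,"y":0.162,"spin":0.0388,"claw":62}
    - {"x":0.115,"y":0.162,"spin":0.0388,"claw":62}
    - {"x":0.115,"y":0.162,"spin":0.0388,"claw":62}
    - {"x":0.115,"y":0.162,"spin":0.0388,"claw":62}
    - {"x":0.115,"y":0.162,"spin":0.0388,"claw":62}
    - {"x":0.115,"y":0.162,"spin":0.0388,"claw":62}
    - {"x":0.115,"y":0.162,"spin":0.0388,"claw":62}
    - {"x":0.115,"y":0.162,"spin":0.0388,"claw":62}
    - {"x":0.115,"y":0.162,"spin":0.0388,"claw":62}
    - {"x":0.115,"y":0.162,"spin":0.0388,"claw":62}
    - {"x":0.115,"y":0.162,"spin":0.0388,"claw":62}
    - {"x":0.115,"y":0.162,"spin":0.0388,"claw":62}
    - {"x":0.115,"y":0.162,"spin":0.0388,"claw":62}
    - {"claw":62}
    - {"claw":62}
    - {"claw":62}
  force: 20

```text
schema error: expected keys x, y, z, spin, claw
```

Call:
send_rows:
  targets:
    - {"x":0.115,"y":0.162,"z":0,"spin":0.0388,"claw":62}
    - {"x":0.115,"y":0.162,"z":0,"spin":0.0388,"claw":62}
    - {"x":0.115,"y":0.162,"z":0,"spin":0.0388,"claw":62}
    - {"x":0.115,"y":0.162,"z":0,"spin":0.0388,"claw":62}
    - {"x":0.115,"y":0.162,"z":0,"spin":0.0388,"claw":62}
    - {"x":0.115,"y":0.162,"z":0,"spin":0.0388,"claw":62}
    - {"x":0.115,"y":0.162,"z":0,"spin":0.0388,"claw":62}
    - {"x":0.115,"y":0.162,"z":0,"spin":0.0388,"claw":62}
    - {"x":0.115,"y":0.162,"z":0,"spin":0.0388,"claw":62}
    - {"x":0.115,"y":0.162,"z":0,"spin":0.0388,"claw":62}
    - {"x":0.115,"y":0.162,"z":0,"spin":0.0388,"claw":62}
    - {"x":0.115,"y":0.162,"z":0,"spin":0.0388,"claw":62}
    - {"x":0.115,"y":0.162,"z":0,"spin":0.0388,"claw":62}
    - {"x":0.115,"y":0.162,"z":0,"spin":0.0388,"claw":62}
    - {"x":0.115,"y":0.162,"z":0,"spin":0.0388,"claw":62}
    - {"x":0.115,"y":0.162,"z":0,"spin":0.0388,"claw":62}
    - {"x":0.115,"y":0.162,"z":0,"spin":0.0388,"claw":62}
    - {"x":0,"y":0,"z":0,"spin":0,"claw":62}
    - {"x":0,"y":0,"z":0,"spin":0,"claw":62}
    - {"x":0,"y":0,"z":0,"spin":0,"claw":62}
  force: 20

```text
time_s: 2.1
ee_pos: [0.5477, 0.023, 0.2053]
eef_rot: [-3.141, 0.0, 1.325]
force: [-0.6, 0.3, -0.4]
grip_width: 0.0621
grip_force: 0.0
```

Call:
send_rows:
  targets:
    - {"x":0.005,"y":0.002,"z":-0.1,"spin":0,"claw":62}
    - {"x":0,"y":0,"z":-0.1,"spin":0,"claw":62}
    - {"x":0,"y":0,"z":-0.1,"spin":0,"claw":62}
    - {"x":0,"y":0,"z":-0.1,"spin":0,"claw":62}
    - {"x":0,"y":0,"z":-0.1,"spin":0,"claw":62}
    - {"x":0,"y":0,"z":-0.1,"spin":0,"claw":62}
    - {"x":0,"y":0,"z":-0.07,"spin":0,"claw":62}
    - {"x":0,"y":0,"z":-0.03,"spin":0,"claw":62}
    - {"x":0,"y":0,"z":0,"spin":0,"claw":62}
    - {"x":0,"y":0,"z":0,"spin":0,"claw":62}

```text
time_s: 3.1
ee_pos: [0.5495, 0.024, 0.0663]
eef_rot: [3.141, -0.0, 1.326]
force: [0.5, -0.1, 0.9]
grip_width: 0.0618
grip_force: 0.0
```

Call:
send_rows:
  targets:
    - {"x":0,"y":0,"z":0,"spin":0,"claw":46}
    - {"x":0,"y":0,"z":0,"spin":0,"claw":46}
    - {"x":0,"y":0,"z":0,"spin":0,"claw":46}
    - {"x":0,"y":0,"z":0,"spin":0,"claw":36}
    - {"x":0,"y":0,"z":0,"spin":0,"claw":36}
    - {"x":0,"y":0,"z":0,"spin":0,"claw":36}
    - {"x":0,"y":0,"z":0,"spin":0,"claw":36}
    - {"x":0,"y":0,"z":0,"spin":0,"claw":36}
  force: 20

```text
time_s: 3.9
ee_pos: [0.5492, 0.0242, 0.0656]
eef_rot: [3.141, -0.0, 1.326]
force: [-2.0, 0.2, 3.2]
grip_width: 0.0401
grip_force: 19.9
```

Call:
send_rows:
  targets:
    - {"x":0,"y":0,"z":0.05,"spin":0,"claw":36}
    - {"x":0,"y":0,"z":0.1,"spin":0,"claw":36}
    - {"x":0,"y":0,"z":0.1,"spin":0,"claw":36}
    - {"x":0,"y":0,"z":0.1,"spin":0,"claw":36}
    - {"x":0,"y":0,"z":0.1,"spin":0,"claw":36}
    - {"x":0,"y":0,"z":0.05,"spin":0,"claw":36}
    - {"x":-0.035,"y":0.06,"z":0,"spin":0,"claw":36}
    - {"x":-0.075,"y":0.135,"z":0,"spin":0,"claw":36}
    - {"x":-0.075,"y":0.135,"z":0,"spin":0,"claw":36}
    - {"x":-0.075,"y":0.135,"z":0,"spin":0,"claw":36}
    - {"x":-0.075,"y":0.135,"z":0,"spin":0,"claw":36}
    - {"x":-0.075,"y":0.135,"z":0,"spin":0,"claw":36}
    - {"x":-0.075,"y":0.135,"z":0,"spin":0,"claw":36}
    - {"x":-0.075,"y":0.135,"z":0,"spin":0,"claw":36}
    - {"x":-0.075,"y":0.135,"z":0,"spin":0,"claw":36}
    - {"x":-0.075,"y":0.135,"z":0,"spin":0,"claw":36}
    - {"x":-0.06,"y":0.12,"z":0,"spin":0,"claw":36}
    - {"x":0,"y":0,"z":0,"spin":0,"claw":36}
    - {"x":0,"y":0,"z":0,"spin":0,"claw":36}
    - {"x":0,"y":0,"z":0,"spin":0,"claw":36}
  force: 25

```text
time_s: 5.9
ee_pos: [0.3949, 0.3026, 0.1649]
eef_rot: [-3.141, 0.001, 1.326]
force: [-0.5, 0.9, -5.6]
grip_width: 0.0396
grip_force: 25.0
```

Call:
send_rows:
  targets:
    - {"x":0,"y":0,"z":-0.1,"spin":0,"claw":36}
    - {"x":0,"y":0,"z":-0.1,"spin":0,"claw":36}
    - {"x":0,"y":0,"z":-0.1,"spin":0,"claw":36}
    - {"x":0,"y":0,"z":-0.1,"spin":0,"claw":36}
    - {"x":0,"y":0,"z":-0.05,"spin":0,"claw":36}
    - {"x":0,"y":0,"z":-0.02,"spin":0,"claw":36}
    - {"x":0,"y":0,"z":-0.015,"spin":0,"claw":36}
    - {"x":0,"y":0,"z":-0.01,"spin":0,"claw":36}
    - {"x":0,"y":0,"z":0,"spin":0,"claw":36}
    - {"x":0,"y":0,"z":0,"spin":0,"claw":36}
    - {"x":0,"y":0,"z":0,"spin":0,"claw":36}

```text
time_s: 7.0
ee_pos: [0.3953, 0.3033, 0.0668]
eef_rot: [3.141, -0.0, 1.326]
force: [0.4, 0.4, -5.1]
grip_width: 0.0401
grip_force: 25.0
```

Call:
send_rows:
  targets:
    - {"x":0,"y":0,"z":-0.005,"spin":0,"claw":36}
    - {"x":0,"y":0,"z":-0.004,"spin":0,"claw":36}
    - {"x":0,"y":0,"z":0,"spin":0,"claw":36}
    - {"x":0,"y":0,"z":0,"spin":0,"claw":36}

```text
time_s: 7.4
ee_pos: [0.3954, 0.3034, 0.0656]
eef_rot: [3.141, -0.001, 1.326]
force: [-4.1, -0.6, 8.1]
grip_width: 0.0397
grip_force: 25.0
```

Call:
send_rows:
  targets:
    - {"x":0,"y":0,"z":0,"spin":0,"claw":50}
    - {"x":0,"y":0,"z":0,"spin":0,"claw":62}
    - {"x":0,"y":0,"z":0,"spin":0,"claw":66}
    - {"x":0,"y":0,"z":0,"spin":0,"claw":66}
    - {"x":0,"y":0,"z":0.1,"spin":0,"claw":66}
    - {"x":0,"y":0,"z":0.15,"spin":0,"claw":66}
    - {"x":0,"y":0,"z":0.15,"spin":0,"claw":66}
    - {"x":0,"y":0,"z":0.15,"spin":0,"claw":66}
    - {"x":0,"y":0,"z":0.15,"spin":0,"claw":66}
    - {"x":0.07,"y":-0.17,"z":0,"spin":0,"claw":66}
    - {"x":0.075,"y":-0.17,"z":0,"spin":0,"claw":66}
    - {"x":0.075,"y":-0.17,"z":0,"spin":0,"claw":66}
    - {"x":0.075,"y":-0.17,"z":0,"spin":0,"claw":66}
    - {"x":0.075,"y":-0.17,"z":0,"spin":0,"claw":66}
    - {"x":0.075,"y":-0.17,"z":0,"spin":0,"claw":66}
    - {"x":0.075,"y":-0.17,"z":0,"spin":0,"claw":66}
    - {"x":0.075,"y":-0.17,"z":0,"spin":0,"claw":66}
    - {"x":0.075,"y":-0.17,"z":0,"spin":0,"claw":66}
    - {"x":0.075,"y":-0.17,"z":0,"spin":0,"claw":66}
    - {"x":0,"y":0,"z":0,"spin":0,"claw":66}

```text
time_s: 9.4
ee_pos: [0.545, -0.0402, 0.2042]
eef_rot: [-3.141, 0.001, 1.322]
force: [-0.1, 0.2, -0.5]
grip_width: 0.0659
grip_force: 0.0
```

Call:
send_rows:
  targets:
    - {"x":0,"y":0,"z":-0.1,"spin":0,"claw":66}
    - {"x":0,"y":0,"z":-0.1,"spin":0,"claw":66}
    - {"x":0,"y":0,"z":0,"spin":0,"claw":66}

```text
time_s: 9.7
ee_pos: [0.5429, -0.0363, 0.1623]
eef_rot: [-3.137, 0.0, 1.326]
force: [-0.1, -0.1, -0.3]
grip_width: 0.0659
grip_force: 0.0
```

```bash
python3 - <<'E'
from h import *
im=camera('side'); cv2.imwrite('pics/s1.png',cv2.resize(im[80:270,100:340],None,fx=3,fy=3,interpolation=cv2.INTER_CUBIC))
E
```

```text
(no output)
```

View pics/s1.png

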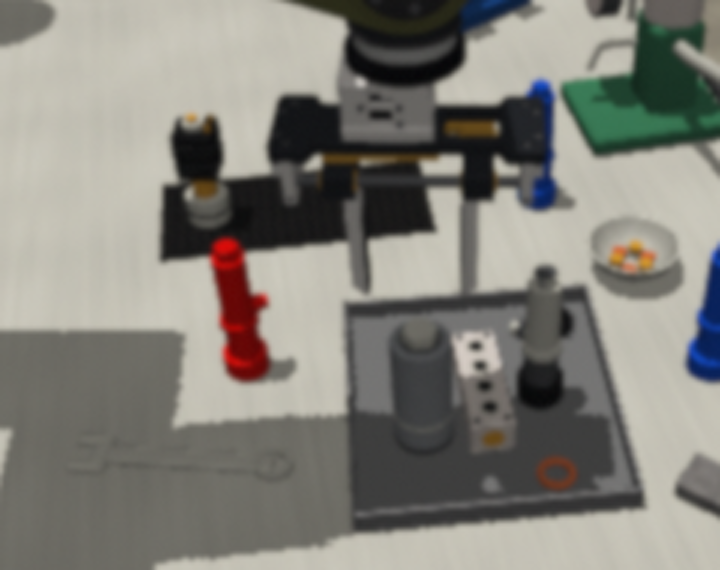

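The valve stands upright on the mat (crop 205,180) and the open fingers are above the canister (420,380). I'll go down and grip it.

Call:
send_rows:
  targets:
    - {"x":0.006,"y":-0.002,"z":-0.08,"spin":0,"claw":66}
    - {"x":0,"y":0,"z":-0.1,"spin":0,"claw":66}
    - {"x":0,"y":0,"z":-0.1,"spin":0,"claw":66}
    - {"x":0,"y":0,"z":-0.1,"spin":0,"claw":66}
    - {"x":0,"y":0,"z":-0.08,"spin":0,"claw":66}
    - {"x":0,"y":0,"z":-0.03,"spin":0,"claw":66}
    - {"x":0,"y":0,"z":0,"spin":0,"claw":66}
    - {"x":0,"y":0,"z":0,"spin":0,"claw":66}
    - {"x":0,"y":0,"z":0,"spin":0,"claw":54}
    - {"x":0,"y":0,"z":0,"spin":0,"claw":54}
    - {"x":0,"y":0,"z":0,"spin":0,"claw":54}
    - {"x":0,"y":0,"z":0,"spin":0,"claw":44}
    - {"x":0,"y":0,"z":0,"spin":0,"claw":44}
    - {"x":0,"y":0,"z":0,"spin":0,"claw":44}
    - {"x":0,"y":0,"z":0,"spin":0,"claw":44}
    - {"x":0,"y":0,"z":0,"spin":0,"claw":44}

```text
time_s: 11.35
ee_pos: [0.5454, -0.0373, 0.0667]
eef_rot: [3.142, 0.0, 1.326]
force: [-1.2, -0.2, 2.9]
grip_width: 0.0477
grip_force: 24.9
```

Call:
send_rows:
  targets:
    - {"x":0,"y":0,"z":0.05,"spin":0,"claw":44}
    - {"x":0,"y":0,"z":0.1,"spin":0,"claw":44}
    - {"x":0,"y":0,"z":0.1,"spin":0,"claw":44}
    - {"x":0,"y":0,"z":0.1,"spin":0,"claw":44}
    - {"x":0,"y":0,"z":0.1,"spin":0,"claw":44}
    - {"x":0,"y":0,"z":0.05,"spin":0,"claw":44}
    - {"x":-0.015,"y":0.07,"z":0,"spin":0,"claw":44}
    - {"x":-0.03,"y":0.15,"z":0,"spin":0,"claw":44}
    - {"x":-0.03,"y":0.15,"z":0,"spin":0,"claw":44}
    - {"x":-0.03,"y":0.15,"z":0,"spin":0,"claw":44}
    - {"x":-0.03,"y":0.15,"z":0,"spin":0,"claw":44}
    - {"x":-0.03,"y":0.15,"z":0,"spin":0,"claw":44}
    - {"x":-0.03,"y":0.15,"z":0,"spin":0,"claw":44}
    - {"x":-0.03,"y":0.15,"z":0,"spin":0,"claw":44}
    - {"x":-0.03,"y":0.15,"z":0,"spin":0,"claw":44}
    - {"x":-0.03,"y":0.15,"z":0,"spin":0,"claw":44}
    - {"x":-0.03,"y":0.15,"z":0,"spin":0,"claw":44}
    - {"x":-0.01,"y":0.1,"z":0,"spin":0,"claw":44}
    - {"x":0,"y":0,"z":0,"spin":0,"claw":44}
    - {"x":0,"y":0,"z":0,"spin":0,"claw":44}

```text
time_s: 13.35
ee_pos: [0.4796, 0.2969, 0.1657]
eef_rot: [-3.14, 0.001, 1.327]
force: [-0.5, -0.3, -3.4]
grip_width: 0.0478
grip_force: 24.9
```

Call:
send_rows:
  targets:
    - {"x":0,"y":0,"z":-0.1,"spin":0,"claw":44}
    - {"x":0,"y":0,"z":-0.1,"spin":0,"claw":44}
    - {"x":0,"y":0,"z":-0.1,"spin":0,"claw":44}
    - {"x":0,"y":0,"z":-0.1,"spin":0,"claw":44}
    - {"x":0,"y":0,"z":-0.05,"spin":0,"claw":44}
    - {"x":0,"y":0,"z":-0.02,"spin":0,"claw":44}
    - {"x":0,"y":0,"z":-0.015,"spin":0,"claw":44}
    - {"x":0,"y":0,"z":-0.01,"spin":0,"claw":44}
    - {"x":0,"y":0,"z":-0.006,"spin":0,"claw":44}
    - {"x":0,"y":0,"z":0,"spin":0,"claw":44}
    - {"x":0,"y":0,"z":0,"spin":0,"claw":44}

```text
time_s: 14.45
ee_pos: [0.4805, 0.2968, 0.0668]
eef_rot: [3.141, -0.0, 1.326]
force: [-0.2, 0.7, -1.9]
grip_width: 0.0478
grip_force: 24.9
```

Call:
send_rows:
  targets:
    - {"x":0,"y":0,"z":-0.003,"spin":0,"claw":44}
    - {"x":0,"y":0,"z":0,"spin":0,"claw":44}
    - {"x":0,"y":0,"z":0,"spin":0,"claw":56}
    - {"x":0,"y":0,"z":0,"spin":0,"claw":64}
    - {"x":0,"y":0,"z":0,"spin":0,"claw":64}
    - {"x":0,"y":0,"z":0.1,"spin":0,"claw":64}
    - {"x":0,"y":0,"z":0.15,"spin":0,"claw":64}
    - {"x":0,"y":0,"z":0.15,"spin":0,"claw":64}
    - {"x":0,"y":0,"z":0.15,"spin":0,"claw":64}
    - {"x":0,"y":0,"z":0.15,"spin":0,"claw":64}
    - {"x":0.08,"y":-0.155,"z":0,"spin":0,"claw":56}
    - {"x":0.08,"y":-0.155,"z":0,"spin":0,"claw":56}
    - {"x":0.08,"y":-0.155,"z":0,"spin":0,"claw":56}
    - {"x":0.085,"y":-0.155,"z":0,"spin":0,"claw":56}
    - {"x":0.085,"y":-0.155,"z":0,"spin":0,"claw":56}
    - {"x":0.085,"y":-0.155,"z":0,"spin":0,"claw":56}
    - {"x":0.085,"y":-0.155,"z":0,"spin":0,"claw":56}
    - {"x":0.085,"y":-0.155,"z":0,"spin":0,"claw":56}
    - {"x":0.085,"y":-0.155,"z":0,"spin":0,"claw":56}
    - {"x":0.085,"y":-0.165,"z":0,"spin":0,"claw":56}

```text
time_s: 16.45
ee_pos: [0.6479, -0.0165, 0.2058]
eef_rot: [3.142, -0.0, 1.326]
force: [-0.4, 0.5, 0.8]
grip_width: 0.0563
grip_force: 0.0
```

Call:
send_rows:
  targets:
    - {"x":0,"y":0,"z":0,"spin":0,"claw":52}
    - {"x":0,"y":0,"z":0,"spin":0,"claw":52}
    - {"x":0,"y":0,"z":0,"spin":0,"claw":52}

```text
time_s: 16.75
ee_pos: [0.6471, -0.0144, 0.2058]
eef_rot: [-3.141, -0.0, 1.327]
force: [-0.5, 0.6, -0.5]
grip_width: 0.0521
grip_force: 0.0
```

Call:
send_rows:
  targets:
    - {"x":0.005,"y":-0.005,"z":-0.08,"spin":0,"claw":52}
    - {"x":0,"y":0,"z":-0.1,"spin":0,"claw":52}
    - {"x":0,"y":0,"z":-0.1,"spin":0,"claw":52}
    - {"x":0,"y":0,"z":-0.1,"spin":0,"claw":52}
    - {"x":0,"y":0,"z":-0.1,"spin":0,"claw":52}
    - {"x":0,"y":0,"z":-0.07,"spin":0,"claw":52}
    - {"x":0,"y":0,"z":-0.03,"spin":0,"claw":52}
    - {"x":0,"y":0,"z":0,"spin":0,"claw":52}
    - {"x":0,"y":0,"z":0,"spin":0,"claw":34}
    - {"x":0,"y":0,"z":0,"spin":0,"claw":34}
    - {"x":0,"y":0,"z":0,"spin":0,"claw":34}
    - {"x":0,"y":0,"z":0,"spin":0,"claw":24}
    - {"x":0,"y":0,"z":0,"spin":0,"claw":24}
    - {"x":0,"y":0,"z":0,"spin":0,"claw":24}
    - {"x":0,"y":0,"z":0,"spin":0,"claw":24}
    - {"x":0,"y":0,"z":0,"spin":0,"claw":24}

```text
time_s: 18.35
ee_pos: [0.6484, -0.0162, 0.0902]
eef_rot: [3.141, -0.0, 1.326]
force: [-2.7, 0.2, 6.1]
grip_width: 0.0277
grip_force: 25.0
```

Call:
send_rows:
  targets:
    - {"x":0,"y":0,"z":0.05,"spin":0,"claw":24}
    - {"x":0,"y":0,"z":0.1,"spin":0,"claw":24}
    - {"x":0,"y":0,"z":0.1,"spin":0,"claw":24}
    - {"x":0,"y":0,"z":0.1,"spin":0,"claw":24}
    - {"x":0,"y":0,"z":0.1,"spin":0,"claw":24}
    - {"x":0,"y":0,"z":0.05,"spin":0,"claw":24}
    - {"x":-0.05,"y":0.07,"z":0,"spin":0,"claw":24}
    - {"x":-0.06,"y":0.14,"z":0,"spin":0,"claw":24}
    - {"x":-0.06,"y":0.14,"z":0,"spin":0,"claw":24}
    - {"x":-0.06,"y":0.14,"z":0,"spin":0,"claw":24}
    - {"x":-0.06,"y":0.14,"z":0,"spin":0,"claw":24}
    - {"x":-0.06,"y":0.14,"z":0,"spin":0,"claw":24}
    - {"x":-0.05,"y":0.14,"z":0,"spin":0,"claw":24}
    - {"x":-0.02,"y":0.14,"z":0,"spin":0,"claw":24}
    - {"x":0,"y":0.14,"z":0,"spin":0,"claw":24}
    - {"x":0,"y":0.14,"z":0,"spin":0,"claw":24}
    - {"x":0,"y":0.14,"z":0,"spin":0,"claw":24}
    - {"x":0,"y":0.08,"z":0,"spin":0,"claw":24}
    - {"x":0,"y":0,"z":0,"spin":0,"claw":24}
    - {"x":0,"y":0,"z":0,"spin":0,"claw":24}

```text
time_s: 20.35
ee_pos: [0.5643, 0.2932, 0.1894]
eef_rot: [-3.141, 0.001, 1.326]
force: [0.1, -0.2, -3.5]
grip_width: 0.0278
grip_force: 25.0
```

Call:
send_rows:
  targets:
    - {"x":0,"y":0,"z":-0.1,"spin":0,"claw":24}
    - {"x":0,"y":0,"z":-0.1,"spin":0,"claw":24}
    - {"x":0,"y":0,"z":-0.1,"spin":0,"claw":24}
    - {"x":0,"y":0,"z":-0.1,"spin":0,"claw":24}
    - {"x":0,"y":0,"z":-0.05,"spin":0,"claw":24}
    - {"x":0,"y":0,"z":-0.02,"spin":0,"claw":24}
    - {"x":0,"y":0,"z":-0.015,"spin":0,"claw":24}
    - {"x":0,"y":0,"z":-0.01,"spin":0,"claw":24}
    - {"x":0,"y":0,"z":-0.005,"spin":0,"claw":24}
    - {"x":0,"y":0,"z":0,"spin":0,"claw":24}
    - {"x":0,"y":0,"z":0,"spin":0,"claw":24}

```text
time_s: 21.45
ee_pos: [0.5645, 0.2938, 0.0902]
eef_rot: [3.141, -0.0, 1.326]
force: [-0.9, 0.1, -2.7]
grip_width: 0.0273
grip_force: 25.0
```

Call:
send_rows:
  targets:
    - {"x":0,"y":0,"z":-0.004,"spin":0,"claw":24}
    - {"x":0,"y":0,"z":-0.002,"spin":0,"claw":24}
    - {"x":0,"y":0,"z":0,"spin":0,"claw":24}
    - {"x":0,"y":0,"z":0,"spin":0,"claw":40}
    - {"x":0,"y":0,"z":0,"spin":0,"claw":52}
    - {"x":0,"y":0,"z":0,"spin":0,"claw":52}
    - {"x":0,"y":0,"z":0.1,"spin":0,"claw":52}
    - {"x":0,"y":0,"z":0.15,"spin":0,"claw":52}
    - {"x":0,"y":0,"z":0.15,"spin":0,"claw":52}
    - {"x":0,"y":0,"z":0.15,"spin":0,"claw":52}
    - {"x":0.015,"y":-0.15,"z":0,"spin":0.027,"claw":60}
    - {"x":0.015,"y":-0.15,"z":0,"spin":0.027,"claw":60}
    - {"x":0.015,"y":-0.15,"z":0,"spin":0.027,"claw":60}
    - {"x":0.015,"y":-0.15,"z":0,"spin":0.027,"claw":60}
    - {"x":0.015,"y":-0.15,"z":0,"spin":0,"claw":60}
    - {"x":0.02,"y":-0.15,"z":0,"spin":0,"claw":60}
    - {"x":0.02,"y":-0.15,"z":0,"spin":0,"claw":60}
    - {"x":0.02,"y":-0.15,"z":0,"spin":0,"claw":60}
    - {"x":0.02,"y":-0.15,"z":0,"spin":0,"claw":60}
    - {"x":0.02,"y":-0.18,"z":0,"spin":0,"claw":60}

```text
time_s: 23.45
ee_pos: [0.5994, -0.0131, 0.1987]
eef_rot: [3.141, -0.0, 1.496]
force: [0.5, -0.2, 0.6]
grip_width: 0.0602
grip_force: 0.0
```

Call:
send_rows:
  targets:
    - {"x":0,"y":0,"z":-0.1,"spin":0,"claw":60}
    - {"x":0,"y":0,"z":0,"spin":0,"claw":60}
    - {"x":0,"y":0,"z":0,"spin":0,"claw":60}

```text
time_s: 23.75
ee_pos: [0.5993, -0.0119, 0.1788]
eef_rot: [-3.141, -0.0, 1.496]
force: [-0.1, -0.9, -0.4]
grip_width: 0.0596
grip_force: 0.0
```

```bash
python3 - <<'E'
from h import *
im=camera('side'); cv2.imwrite('pics/s2.png',cv2.resize(im[80:270,100:340],None,fx=3,fy=3,interpolation=cv2.INTER_CUBIC))
E
```

```text
(no output)
```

View pics/s2.png

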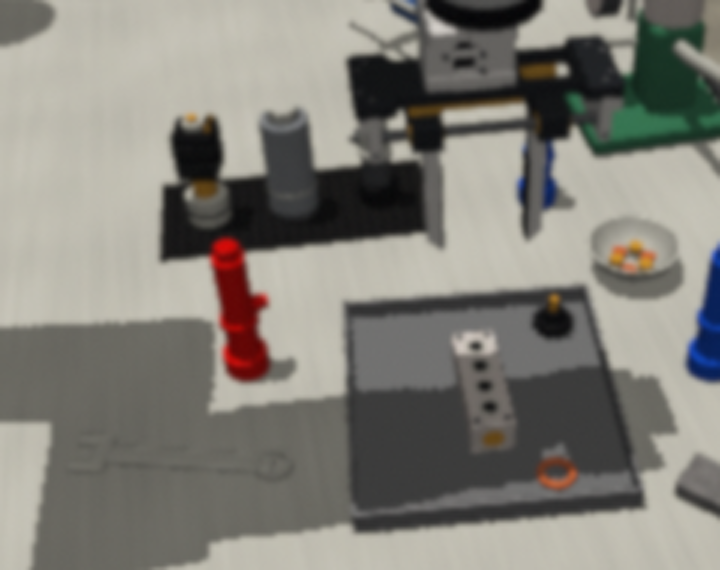

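All three stand upright on the mat (crop 205,175; 290,165; 378,180), and the block still lies at (485,390). I'll grip the block.

Call:
send_rows:
  targets:
    - {"x":0,"y":0,"z":-0.15,"spin":0,"claw":60}
    - {"x":0,"y":0,"z":-0.15,"spin":0,"claw":60}
    - {"x":0,"y":0,"z":-0.15,"spin":0,"claw":60}
    - {"x":0,"y":0,"z":-0.15,"spin":0,"claw":60}
    - {"x":0,"y":0,"z":-0.15,"spin":0,"claw":60}
    - {"x":0,"y":0,"z":-0.07,"spin":0,"claw":60}
    - {"x":0,"y":0,"z":-0.03,"spin":0,"claw":60}
    - {"x":0,"y":0,"z":0,"spin":0,"claw":60}
    - {"x":0,"y":0,"z":0,"spin":0,"claw":60}
    - {"x":0,"y":0,"z":0,"spin":0,"claw":42}
    - {"x":0,"y":0,"z":0,"spin":0,"claw":42}
    - {"x":0,"y":0,"z":0,"spin":0,"claw":42}
    - {"x":0,"y":0,"z":0,"spin":0,"claw":32}
    - {"x":0,"y":0,"z":0,"spin":0,"claw":32}
    - {"x":0,"y":0,"z":0,"spin":0,"claw":32}
    - {"x":0,"y":0,"z":0,"spin":0,"claw":32}
    - {"x":0,"y":0,"z":0,"spin":0,"claw":32}
  force: 35

```text
time_s: 25.5
ee_pos: [0.5993, -0.0122, 0.0088]
eef_rot: [-3.141, 0.0, 1.496]
force: [-3.5, -0.7, 4.8]
grip_width: 0.0358
grip_force: 35.0
```

Call:
send_rows:
  targets:
    - {"x":0,"y":0,"z":0.05,"spin":0,"claw":32}
    - {"x":0,"y":0,"z":0.1,"spin":0,"claw":32}
    - {"x":0,"y":0,"z":0.1,"spin":0,"claw":32}
    - {"x":0,"y":0,"z":0.1,"spin":0,"claw":32}
    - {"x":0,"y":0,"z":0.1,"spin":0,"claw":32}
    - {"x":0,"y":0,"z":0.05,"spin":0,"claw":32}
    - {"x":-0.0533,"y":-0.1115,"z":0,"spin":-0.062,"claw":32}
    - {"x":-0.0533,"y":-0.1115,"z":0,"spin":-0.062,"claw":32}
    - {"x":-0.0533,"y":-0.1115,"z":0,"spin":-0.062,"claw":32}
    - {"x":-0.0533,"y":-0.1115,"z":0,"spin":-0.062,"claw":32}
    - {"x":-0.0533,"y":-0.1115,"z":0,"spin":-0.062,"claw":32}
    - {"x":-0.0533,"y":-0.1115,"z":0,"spin":-0.062,"claw":32}
    - {"x":-0.0533,"y":-0.1115,"z":0,"spin":-0.062,"claw":32}
    - {"x":-0.0533,"y":-0.1115,"z":0,"spin":-0.062,"claw":32}
    - {"x":-0.0533,"y":-0.1115,"z":0,"spin":-0.062,"claw":32}
    - {"x":-0.0533,"y":-0.1115,"z":0,"spin":-0.062,"claw":32}
    - {"x":-0.0533,"y":-0.1115,"z":0,"spin":-0.062,"claw":32}
    - {"x":-0.0533,"y":-0.1115,"z":0,"spin":-0.062,"claw":32}
    - {"x":0,"y":0,"z":0,"spin":0,"claw":32}
    - {"x":0,"y":0,"z":0,"spin":0,"claw":32}

```text
time_s: 27.5
ee_pos: [0.4712, -0.2798, 0.1083]
eef_rot: [-3.141, 0.0, 0.327]
force: [1.0, 0.4, -4.3]
grip_width: 0.0356
grip_force: 35.0
```

Call:
send_rows:
  targets:
    - {"x":0,"y":0,"z":-0.1,"spin":0,"claw":32}
    - {"x":0,"y":0,"z":-0.1,"spin":0,"claw":32}
    - {"x":0,"y":0,"z":-0.07,"spin":0,"claw":32}
    - {"x":0,"y":0,"z":0,"spin":0,"claw":32}
    - {"x":0,"y":0,"z":0,"spin":0,"claw":32}

```text
time_s: 28.0
ee_pos: [0.4718, -0.2796, 0.055]
eef_rot: [3.142, -0.0, 0.328]
force: [0.1, -0.9, -2.7]
grip_width: 0.0361
grip_force: 35.0
```

```bash
python3 - <<'E'
from h import *
im=camera('side'); cv2.imwrite('pics/s3.png',cv2.resize(im[225:375,160:300],None,fx=4,fy=4,interpolation=cv2.INTER_CUBIC))
E
```

```text
(no output)
```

View pics/s3.png

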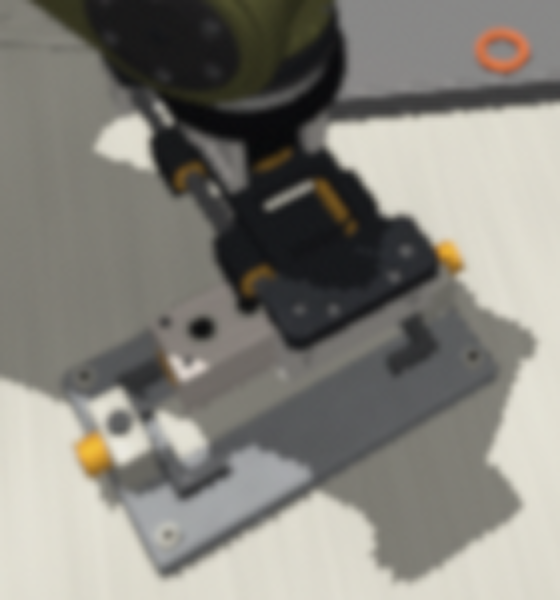

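The block hangs parallel over the nest, with its left end (crop 185,360) inside the corner pieces. I'll lower it.

Call:
send_rows:
  targets:
    - {"x":0,"y":0,"z":-0.05,"spin":0,"claw":32}
    - {"x":0,"y":0,"z":-0.05,"spin":0,"claw":32}
    - {"x":0,"y":0,"z":-0.03,"spin":0,"claw":32}
    - {"x":0,"y":0,"z":-0.02,"spin":0,"claw":32}
    - {"x":0,"y":0,"z":-0.015,"spin":0,"claw":32}
    - {"x":0,"y":0,"z":-0.01,"spin":0,"claw":32}
    - {"x":0,"y":0,"z":-0.006,"spin":0,"claw":32}
    - {"x":0,"y":0,"z":0,"spin":0,"claw":32}
    - {"x":0,"y":0,"z":0,"spin":0,"claw":32}

```text
time_s: 28.95
ee_pos: [0.4715, -0.2799, 0.0188]
eef_rot: [3.141, -0.0, 0.327]
force: [-2.4, 1.6, 2.9]
grip_width: 0.036
grip_force: 35.0
```

Call:
send_rows:
  targets:
    - {"x":0,"y":0,"z":0,"spin":0,"claw":44}
    - {"x":0,"y":0,"z":0,"spin":0,"claw":52}
    - {"x":0,"y":0,"z":0,"spin":0,"claw":52}
    - {"x":0,"y":0,"z":0.1,"spin":0,"claw":52}
    - {"x":0,"y":0,"z":0.15,"spin":0,"claw":52}
    - {"x":0,"y":0,"z":0.2,"spin":0,"claw":52}
    - {"x":0,"y":0,"z":0.2,"spin":0,"claw":52}
    - {"x":0,"y":0,"z":0.2,"spin":0,"claw":52}
    - {"x":0,"y":0,"z":0.1,"spin":0,"claw":52}
    - {"x":0.04,"y":0.15,"z":0,"spin":0.053,"claw":52}
    - {"x":0.04,"y":0.15,"z":0,"spin":0.053,"claw":52}
    - {"x":0.04,"y":0.15,"z":0,"spin":0.053,"claw":52}
    - {"x":0.04,"y":0.15,"z":0,"spin":0.053,"claw":52}
    - {"x":0.04,"y":0.15,"z":0,"spin":0.053,"claw":52}
    - {"x":0.04,"y":0.15,"z":0,"spin":0.053,"claw":52}
    - {"x":0.04,"y":0.15,"z":0,"spin":0.053,"claw":52}
    - {"x":0.04,"y":0.15,"z":0,"spin":0.053,"claw":52}
    - {"x":0.04,"y":0.15,"z":0,"spin":0.053,"claw":52}
    - {"x":0.04,"y":0.15,"z":0,"spin":0.053,"claw":52}
    - {"x":0.04,"y":0.15,"z":0,"spin":0.053,"claw":52}

```text
time_s: 30.95
ee_pos: [0.5597, 0.0514, 0.2085]
eef_rot: [3.141, -0.0, 1.246]
force: [0.4, -0.2, 0.0]
grip_width: 0.0515
grip_force: 0.0
```

Call:
send_rows:
  targets:
    - {"x":0.025,"y":0.15,"z":0,"spin":0.053,"claw":52}
    - {"x":0,"y":0.15,"z":0,"spin":0,"claw":52}
    - {"x":0,"y":0.15,"z":0,"spin":0,"claw":52}
    - {"x":0,"y":0.15,"z":0,"spin":0,"claw":52}
    - {"x":0,"y":0.15,"z":0,"spin":0,"claw":52}
    - {"x":0,"y":0.15,"z":0,"spin":0,"claw":52}
    - {"x":0,"y":0.15,"z":0,"spin":0,"claw":52}
    - {"x":0,"y":0.15,"z":0,"spin":0,"claw":52}
    - {"x":0,"y":0.02,"z":0,"spin":0,"claw":52}
    - {"x":0,"y":0,"z":0,"spin":0,"claw":52}
    - {"x":0,"y":0,"z":0,"spin":0,"claw":52}

```text
time_s: 32.05
ee_pos: [0.5646, 0.2932, 0.2084]
eef_rot: [3.142, 0.0, 1.325]
force: [0.3, 0.3, 0.6]
grip_width: 0.0519
grip_force: 0.0
```

```bash
python3 - <<'E'
from h import *
im=camera('top'); cv2.imwrite('pics/t4.png',cv2.resize(im,(800,600),interpolation=cv2.INTER_CUBIC))
E
```

```text
(no output)
```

View pics/t4.png

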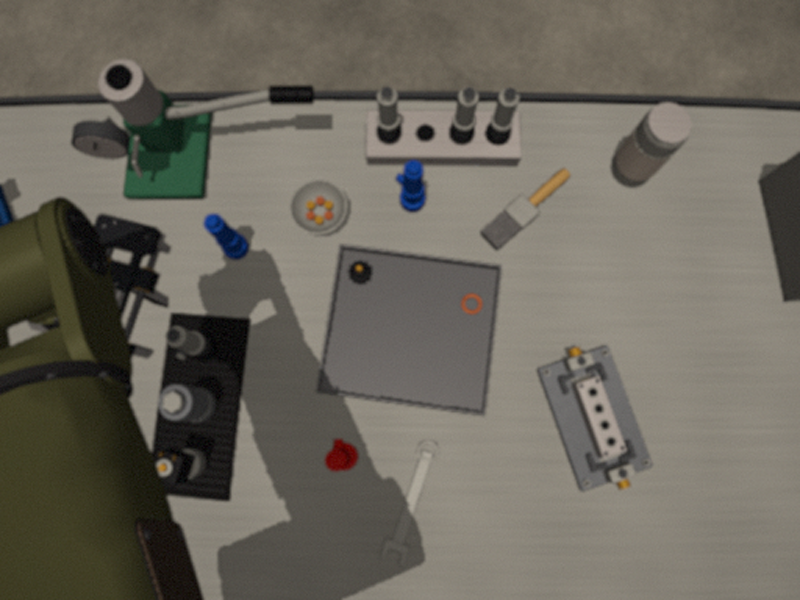

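The block lies centred in the nest (600,418), the tray holds only the washer and knob, and the three parts stand on the mat. Next I'll bring the injector back.

Call:
send_rows:
  targets:
    - {"x":0,"y":0.002,"z":-0.1,"spin":0,"claw":52}
    - {"x":0,"y":0,"z":-0.1,"spin":0,"claw":52}
    - {"x":0,"y":0,"z":-0.1,"spin":0,"claw":52}
    - {"x":0,"y":0,"z":-0.1,"spin":0,"claw":52}
    - {"x":0,"y":0,"z":-0.1,"spin":0,"claw":52}
    - {"x":0,"y":0,"z":-0.065,"spin":0,"claw":52}
    - {"x":0,"y":0,"z":-0.03,"spin":0,"claw":52}
    - {"x":0,"y":0,"z":0,"spin":0,"claw":52}
    - {"x":0,"y":0,"z":0,"spin":0,"claw":34}
    - {"x":0,"y":0,"z":0,"spin":0,"claw":34}
    - {"x":0,"y":0,"z":0,"spin":0,"claw":34}
    - {"x":0,"y":0,"z":0,"spin":0,"claw":24}
    - {"x":0,"y":0,"z":0,"spin":0,"claw":24}
    - {"x":0,"y":0,"z":0,"spin":0,"claw":24}
    - {"x":0,"y":0,"z":0,"spin":0,"claw":24}
    - {"x":0,"y":0,"z":0,"spin":0,"claw":24}
  force: 25

```text
time_s: 33.7
ee_pos: [0.5645, 0.2947, 0.0898]
eef_rot: [3.141, -0.0, 1.326]
force: [-2.4, 0.4, 4.8]
grip_width: 0.0275
grip_force: 25.0
```

Call:
send_rows:
  targets:
    - {"x":0,"y":0,"z":0.05,"spin":0,"claw":24}
    - {"x":0,"y":0,"z":0.1,"spin":0,"claw":24}
    - {"x":0,"y":0,"z":0.1,"spin":0,"claw":24}
    - {"x":0,"y":0,"z":0.1,"spin":0,"claw":24}
    - {"x":0,"y":0,"z":0.1,"spin":0,"claw":24}
    - {"x":0,"y":0,"z":0.05,"spin":0,"claw":24}
    - {"x":0,"y":-0.08,"z":0,"spin":0,"claw":24}
    - {"x":0,"y":-0.14,"z":0,"spin":0,"claw":24}
    - {"x":0,"y":-0.14,"z":0,"spin":0,"claw":24}
    - {"x":0.02,"y":-0.14,"z":0,"spin":0,"claw":24}
    - {"x":0.06,"y":-0.14,"z":0,"spin":0,"claw":24}
    - {"x":0.06,"y":-0.14,"z":0,"spin":0,"claw":24}
    - {"x":0.06,"y":-0.14,"z":0,"spin":0,"claw":24}
    - {"x":0.06,"y":-0.14,"z":0,"spin":0,"claw":24}
    - {"x":0.06,"y":-0.14,"z":0,"spin":0,"claw":24}
    - {"x":0.06,"y":-0.14,"z":0,"spin":0,"claw":24}
    - {"x":0.04,"y":-0.14,"z":0,"spin":0,"claw":24}
    - {"x":0,"y":-0.075,"z":0,"spin":0,"claw":24}
    - {"x":0,"y":0,"z":0,"spin":0,"claw":24}
    - {"x":0,"y":0,"z":0,"spin":0,"claw":24}

```text
time_s: 35.7
ee_pos: [0.6479, -0.0162, 0.1889]
eef_rot: [-3.141, -0.0, 1.326]
force: [0.5, 0.3, -3.4]
grip_width: 0.0275
grip_force: 25.0
```

Call:
send_rows:
  targets:
    - {"x":0,"y":0,"z":-0.1,"spin":0,"claw":24}
    - {"x":0,"y":0,"z":-0.1,"spin":0,"claw":24}
    - {"x":0,"y":0,"z":-0.1,"spin":0,"claw":24}
    - {"x":0,"y":0,"z":-0.1,"spin":0,"claw":24}
    - {"x":0,"y":0,"z":-0.05,"spin":0,"claw":24}
    - {"x":0,"y":0,"z":-0.02,"spin":0,"claw":24}
    - {"x":0,"y":0,"z":-0.015,"spin":0,"claw":24}
    - {"x":0,"y":0,"z":-0.01,"spin":0,"claw":24}
    - {"x":0,"y":0,"z":-0.007,"spin":0,"claw":24}
    - {"x":0,"y":0,"z":0,"spin":0,"claw":24}
    - {"x":0,"y":0,"z":0,"spin":0,"claw":24}

```text
time_s: 36.8
ee_pos: [0.6488, -0.0165, 0.0898]
eef_rot: [3.14, -0.0, 1.326]
force: [0.3, 1.2, 0.9]
grip_width: 0.0275
grip_force: 25.0
```

Call:
send_rows:
  targets:
    - {"x":0,"y":0,"z":-0.002,"spin":0,"claw":24}
    - {"x":0,"y":0,"z":0,"spin":0,"claw":24}
    - {"x":0,"y":0,"z":0,"spin":0,"claw":40}
    - {"x":0,"y":0,"z":0,"spin":0,"claw":54}
    - {"x":0,"y":0,"z":0,"spin":0,"claw":54}
    - {"x":0,"y":0,"z":0.1,"spin":0,"claw":54}
    - {"x":0,"y":0,"z":0.15,"spin":0,"claw":54}
    - {"x":0,"y":0,"z":0.15,"spin":0,"claw":54}
    - {"x":0,"y":0,"z":0.15,"spin":0,"claw":54}
    - {"x":-0.084,"y":0.156,"z":0,"spin":0,"claw":66}
    - {"x":-0.084,"y":0.156,"z":0,"spin":0,"claw":66}
    - {"x":-0.084,"y":0.156,"z":0,"spin":0,"claw":66}
    - {"x":-0.084,"y":0.156,"z":0,"spin":0,"claw":66}
    - {"x":-0.084,"y":0.156,"z":0,"spin":0,"claw":66}
    - {"x":-0.084,"y":0.156,"z":0,"spin":0,"claw":66}
    - {"x":-0.084,"y":0.156,"z":0,"spin":0,"claw":66}
    - {"x":-0.084,"y":0.156,"z":0,"spin":0,"claw":66}
    - {"x":-0.084,"y":0.156,"z":0,"spin":0,"claw":66}
    - {"x":-0.084,"y":0.16,"z":0,"spin":0,"claw":66}
    - {"x":0,"y":0,"z":0,"spin":0,"claw":66}

```text
time_s: 38.8
ee_pos: [0.4787, 0.2992, 0.1987]
eef_rot: [-3.141, -0.0, 1.33]
force: [0.8, -0.1, 0.2]
grip_width: 0.0662
grip_force: 0.0
```

Call:
send_rows:
  targets:
    - {"x":0,"y":0,"z":0,"spin":0,"claw":66}
    - {"x":0,"y":0,"z":0,"spin":0,"claw":66}

```text
time_s: 39.0
ee_pos: [0.4809, 0.2956, 0.1986]
eef_rot: [3.142, 0.0, 1.325]
force: [1.4, 0.9, 0.5]
grip_width: 0.0663
grip_force: 0.0
```

Call:
send_rows:
  targets:
    - {"x":0,"y":0.006,"z":-0.1,"spin":0,"claw":66}
    - {"x":0,"y":0,"z":-0.1,"spin":0,"claw":66}
    - {"x":0,"y":0,"z":-0.1,"spin":0,"claw":66}
    - {"x":0,"y":0,"z":-0.1,"spin":0,"claw":66}
    - {"x":0,"y":0,"z":-0.1,"spin":0,"claw":66}
    - {"x":0,"y":0,"z":-0.1,"spin":0,"claw":66}
    - {"x":0,"y":0,"z":-0.06,"spin":0,"claw":66}
    - {"x":0,"y":0,"z":0,"spin":0,"claw":66}
    - {"x":0,"y":0,"z":0,"spin":0,"claw":54}
    - {"x":0,"y":0,"z":0,"spin":0,"claw":54}
    - {"x":0,"y":0,"z":0,"spin":0,"claw":54}
    - {"x":0,"y":0,"z":0,"spin":0,"claw":44}
    - {"x":0,"y":0,"z":0,"spin":0,"claw":44}
    - {"x":0,"y":0,"z":0,"spin":0,"claw":44}
    - {"x":0,"y":0,"z":0,"spin":0,"claw":44}
    - {"x":0,"y":0,"z":0,"spin":0,"claw":44}

```text
time_s: 40.6
ee_pos: [0.4806, 0.2977, 0.0671]
eef_rot: [3.141, -0.001, 1.326]
force: [-1.2, 0.2, 6.1]
grip_width: 0.0476
grip_force: 25.0
```

Call:
send_rows:
  targets:
    - {"x":0,"y":0,"z":0.05,"spin":0,"claw":44}
    - {"x":0,"y":0,"z":0.1,"spin":0,"claw":44}
    - {"x":0,"y":0,"z":0.1,"spin":0,"claw":44}
    - {"x":0,"y":0,"z":0.1,"spin":0,"claw":44}
    - {"x":0,"y":0,"z":0.1,"spin":0,"claw":44}
    - {"x":0,"y":0,"z":0.05,"spin":0,"claw":44}
    - {"x":0.015,"y":-0.07,"z":0,"spin":0,"claw":44}
    - {"x":0.03,"y":-0.15,"z":0,"spin":0,"claw":44}
    - {"x":0.03,"y":-0.15,"z":0,"spin":0,"claw":44}
    - {"x":0.03,"y":-0.15,"z":0,"spin":0,"claw":44}
    - {"x":0.03,"y":-0.15,"z":0,"spin":0,"claw":44}
    - {"x":0.03,"y":-0.15,"z":0,"spin":0,"claw":44}
    - {"x":0.03,"y":-0.15,"z":0,"spin":0,"claw":44}
    - {"x":0.03,"y":-0.15,"z":0,"spin":0,"claw":44}
    - {"x":0.03,"y":-0.15,"z":0,"spin":0,"claw":44}
    - {"x":0.03,"y":-0.15,"z":0,"spin":0,"claw":44}
    - {"x":0.03,"y":-0.15,"z":0,"spin":0,"claw":44}
    - {"x":0.009,"y":-0.1,"z":0,"spin":0,"claw":44}
    - {"x":0,"y":0,"z":0,"spin":0,"claw":44}
    - {"x":0,"y":0,"z":0,"spin":0,"claw":44}

```text
time_s: 42.6
ee_pos: [0.5446, -0.0369, 0.1658]
eef_rot: [-3.14, 0.0, 1.325]
force: [0.2, -0.1, -4.2]
grip_width: 0.0482
grip_force: 25.0
```

Call:
send_rows:
  targets:
    - {"x":0,"y":0,"z":-0.1,"spin":0,"claw":44}
    - {"x":0,"y":0,"z":-0.1,"spin":0,"claw":44}
    - {"x":0,"y":0,"z":-0.1,"spin":0,"claw":44}
    - {"x":0,"y":0,"z":-0.1,"spin":0,"claw":44}
    - {"x":0,"y":0,"z":-0.05,"spin":0,"claw":44}
    - {"x":0,"y":0,"z":-0.02,"spin":0,"claw":44}
    - {"x":0,"y":0,"z":-0.015,"spin":0,"claw":44}
    - {"x":0,"y":0,"z":-0.01,"spin":0,"claw":44}
    - {"x":0,"y":0,"z":-0.008,"spin":0,"claw":44}
    - {"x":0,"y":0,"z":0,"spin":0,"claw":44}
    - {"x":0,"y":0,"z":0,"spin":0,"claw":44}

```text
time_s: 43.7
ee_pos: [0.5455, -0.0364, 0.067]
eef_rot: [3.141, -0.0, 1.326]
force: [-4.4, 1.6, 6.2]
grip_width: 0.0479
grip_force: 25.0
```

Call:
send_rows:
  targets:
    - {"x":0,"y":0,"z":0,"spin":0,"claw":56}
    - {"x":0,"y":0,"z":0,"spin":0,"claw":64}
    - {"x":0,"y":0,"z":0,"spin":0,"claw":64}
    - {"x":0,"y":0,"z":0.1,"spin":0,"claw":64}
    - {"x":0,"y":0,"z":0.15,"spin":0,"claw":64}
    - {"x":0,"y":0,"z":0.15,"spin":0,"claw":64}
    - {"x":0,"y":0,"z":0.15,"spin":0,"claw":64}
    - {"x":0,"y":0,"z":0.15,"spin":0,"claw":64}
    - {"x":-0.075,"y":0.17,"z":0,"spin":0,"claw":62}
    - {"x":-0.075,"y":0.17,"z":0,"spin":0,"claw":62}
    - {"x":-0.075,"y":0.17,"z":0,"spin":0,"claw":62}
    - {"x":-0.075,"y":0.17,"z":0,"spin":0,"claw":62}
    - {"x":-0.075,"y":0.17,"z":0,"spin":0,"claw":62}
    - {"x":-0.075,"y":0.17,"z":0,"spin":0,"claw":62}
    - {"x":-0.075,"y":0.17,"z":0,"spin":0,"claw":62}
    - {"x":-0.075,"y":0.17,"z":0,"spin":0,"claw":62}
    - {"x":-0.075,"y":0.17,"z":0,"spin":0,"claw":62}
    - {"x":-0.075,"y":0.17,"z":0,"spin":0,"claw":62}
    - {"x":0,"y":0,"z":0,"spin":0,"claw":62}
    - {"x":0,"y":0,"z":0,"spin":0,"claw":62}

```text
time_s: 45.7
ee_pos: [0.3951, 0.3038, 0.206]
eef_rot: [3.141, 0.0, 1.327]
force: [0.1, 0.0, 0.5]
grip_width: 0.0622
grip_force: 0.0
```

Call:
send_rows:
  targets:
    - {"x":0,"y":0,"z":-0.1,"spin":0,"claw":62}
    - {"x":0,"y":0,"z":0,"spin":0,"claw":62}
    - {"x":0,"y":0,"z":0,"spin":0,"claw":62}

```text
time_s: 46.0
ee_pos: [0.3957, 0.3028, 0.1863]
eef_rot: [-3.141, 0.0, 1.325]
force: [0.4, 0.6, 0.3]
grip_width: 0.062
grip_force: 0.0
```

To z ≈ 0.066: 0.120 m down.

Call:
send_rows:
  targets:
    - {"x":0,"y":0.003,"z":-0.1,"spin":0,"claw":62}
    - {"x":0,"y":0,"z":-0.1,"spin":0,"claw":62}
    - {"x":0,"y":0,"z":-0.1,"spin":0,"claw":62}
    - {"x":0,"y":0,"z":-0.1,"spin":0,"claw":62}
    - {"x":0,"y":0,"z":-0.1,"spin":0,"claw":62}
    - {"x":0,"y":0,"z":-0.07,"spin":0,"claw":62}
    - {"x":0,"y":0,"z":-0.03,"spin":0,"claw":62}
    - {"x":0,"y":0,"z":0,"spin":0,"claw":62}
    - {"x":0,"y":0,"z":0,"spin":0,"claw":46}
    - {"x":0,"y":0,"z":0,"spin":0,"claw":46}
    - {"x":0,"y":0,"z":0,"spin":0,"claw":46}
    - {"x":0,"y":0,"z":0,"spin":0,"claw":36}
    - {"x":0,"y":0,"z":0,"spin":0,"claw":36}
    - {"x":0,"y":0,"z":0,"spin":0,"claw":36}
    - {"x":0,"y":0,"z":0,"spin":0,"claw":36}
    - {"x":0,"y":0,"z":0,"spin":0,"claw":36}

```text
time_s: 47.6
ee_pos: [0.3954, 0.3043, 0.0664]
eef_rot: [3.141, -0.0, 1.326]
force: [0.0, -1.1, 6.1]
grip_width: 0.0401
grip_force: 25.0
```

Call:
send_rows:
  targets:
    - {"x":0,"y":0,"z":0.05,"spin":0,"claw":36}
    - {"x":0,"y":0,"z":0.1,"spin":0,"claw":36}
    - {"x":0,"y":0,"z":0.1,"spin":0,"claw":36}
    - {"x":0,"y":0,"z":0.1,"spin":0,"claw":36}
    - {"x":0,"y":0,"z":0.1,"spin":0,"claw":36}
    - {"x":0,"y":0,"z":0.05,"spin":0,"claw":36}
    - {"x":0.035,"y":-0.06,"z":0,"spin":0,"claw":36}
    - {"x":0.075,"y":-0.135,"z":0,"spin":0,"claw":36}
    - {"x":0.075,"y":-0.135,"z":0,"spin":0,"claw":36}
    - {"x":0.075,"y":-0.135,"z":0,"spin":0,"claw":36}
    - {"x":0.075,"y":-0.135,"z":0,"spin":0,"claw":36}
    - {"x":0.075,"y":-0.135,"z":0,"spin":0,"claw":36}
    - {"x":0.075,"y":-0.135,"z":0,"spin":0,"claw":36}
    - {"x":0.075,"y":-0.135,"z":0,"spin":0,"claw":36}
    - {"x":0.075,"y":-0.135,"z":0,"spin":0,"claw":36}
    - {"x":0.075,"y":-0.135,"z":0,"spin":0,"claw":36}
    - {"x":0.059,"y":-0.12,"z":0,"spin":0,"claw":36}
    - {"x":0,"y":0,"z":0,"spin":0,"claw":36}
    - {"x":0,"y":0,"z":0,"spin":0,"claw":36}
    - {"x":0,"y":0,"z":0,"spin":0,"claw":36}

```text
time_s: 49.6
ee_pos: [0.5485, 0.0254, 0.1654]
eef_rot: [-3.14, 0.0, 1.326]
force: [-0.0, 0.3, -5.0]
grip_width: 0.0397
grip_force: 25.0
```

Call:
send_rows:
  targets:
    - {"x":0,"y":0,"z":-0.1,"spin":0,"claw":36}
    - {"x":0,"y":0,"z":-0.1,"spin":0,"claw":36}
    - {"x":0,"y":0,"z":-0.1,"spin":0,"claw":36}
    - {"x":0,"y":0,"z":-0.1,"spin":0,"claw":36}
    - {"x":0,"y":0,"z":-0.05,"spin":0,"claw":36}
    - {"x":0,"y":0,"z":-0.02,"spin":0,"claw":36}
    - {"x":0,"y":0,"z":-0.015,"spin":0,"claw":36}
    - {"x":0,"y":0,"z":-0.01,"spin":0,"claw":36}
    - {"x":0,"y":0,"z":-0.006,"spin":0,"claw":36}
    - {"x":0,"y":0,"z":0,"spin":0,"claw":36}
    - {"x":0,"y":0,"z":0,"spin":0,"claw":36}

```text
time_s: 50.7
ee_pos: [0.5494, 0.0251, 0.0664]
eef_rot: [3.141, -0.0, 1.326]
force: [0.2, -0.3, 0.0]
grip_width: 0.0398
grip_force: 25.0
```

Partial contact; I'll lower it a hair more, release, rise and move clear to the left.

Call:
send_rows:
  targets:
    - {"x":0,"y":0,"z":-0.003,"spin":0,"claw":36}
    - {"x":0,"y":0,"z":0,"spin":0,"claw":36}
    - {"x":0,"y":0,"z":0,"spin":0,"claw":50}
    - {"x":0,"y":0,"z":0,"spin":0,"claw":62}
    - {"x":0,"y":0,"z":0,"spin":0,"claw":62}
    - {"x":0,"y":0,"z":0.1,"spin":0,"claw":62}
    - {"x":0,"y":0,"z":0.15,"spin":0,"claw":62}
    - {"x":0,"y":0,"z":0.15,"spin":0,"claw":62}
    - {"x":0,"y":0,"z":0.15,"spin":0,"claw":62}
    - {"x":0,"y":0,"z":0.15,"spin":0,"claw":62}
    - {"x":-0.05,"y":0.15,"z":0,"spin":0,"claw":62}
    - {"x":-0.05,"y":0.15,"z":0,"spin":0,"claw":62}
    - {"x":-0.05,"y":0.15,"z":0,"spin":0,"claw":62}
    - {"x":-0.05,"y":0.15,"z":0,"spin":0,"claw":62}
    - {"x":-0.05,"y":0.15,"z":0,"spin":0,"claw":62}
    - {"x":-0.05,"y":0.15,"z":0,"spin":0,"claw":62}
    - {"x":-0.05,"y":0.15,"z":0,"spin":0,"claw":62}
    - {"x":-0.05,"y":0.15,"z":0,"spin":0,"claw":62}
    - {"x":-0.05,"y":0.15,"z":0,"spin":0,"claw":62}
    - {"x":0,"y":0,"z":0,"spin":0,"claw":62}

```text
time_s: 52.7
ee_pos: [0.4579, 0.2977, 0.2051]
eef_rot: [-3.141, -0.0, 1.329]
force: [0.6, -0.8, -0.3]
grip_width: 0.0621
grip_force: 0.0
```

```bash
python3 - <<'E'
from h import *
im=camera('top'); t=cv2.imread('pics/top0.png')
a=np.vstack([im[150:270,200:330],t[150:270,200:330]])
b=cv2.resize(im[215:320,335:425],None,fx=2.0,fy=2.0); 
a=np.hstack([im[150:270,200:330],t[150:270,200:330]])
cv2.imwrite('pics/t5.png',cv2.resize(a,None,fx=3,fy=3,interpolation=cv2.INTER_CUBIC))
E
```

```text
(no output)
```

View pics/t5.png

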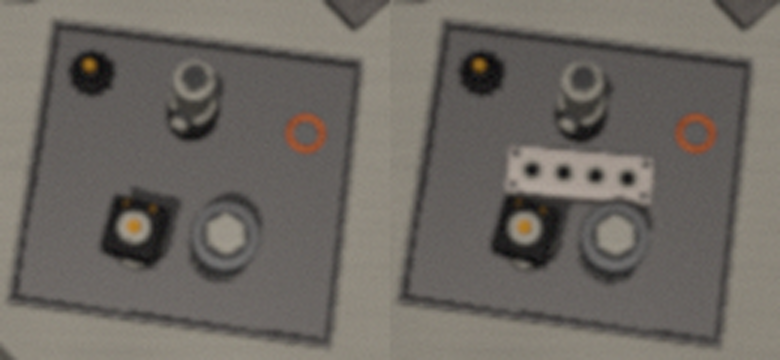

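Now (left) and at the start (right, 390 px over), the three parts match to about a pixel: injector (194,76), valve (134,227), canister (224,235). The washer and knob have not moved either. I'll hand in.

```bash
python3 -c "
from station import *
print(hand_in())"
```

```text
the job is handed in; nothing more can be done
None
```

The job is handed in, with no verdict shown: the block lies in the nest, and the injector, canister and valve stand back in the tray within about a pixel of their start in the top view; the washer and knob did not move.

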